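# Transfer four containers to the empty rack in reverse order

## Robot

A 6-joint arm with a two-finger parallel gripper is mounted at the origin on a cart in front of the work surface, level with it; the furniture and walls round the work are solid. World frame = base frame: x ahead of the robot, y to its left, z up, the work surface at z = 0. Lengths are in m, angles in rad, forces in N, time in s.
With the tool pointing down it reaches from about 0.275 to 1 m from the base axis. Payload 8.4 kg.
Tool frame: the origin (TCP) lies on the centre line of the jaws, within the pads' length; the fingertips stand 17 mm ahead of it and the grasp point (between the pads) lies 2 mm behind it (bot.tcp_to_tips is the z of the fingertips in the tool frame, in m); z points along the fingers, y is the line along which they close (so a half turn about z gives the same grasp; the last joint's range is limited). The gripper opens to 85 mm and grips with 20 to 120 N. Pads are 22 mm wide; open, the fingers measure 114 mm over their backs; the gripper's body (76 mm by 85 mm) begins 54 mm behind the grasp point. The pads swing forward as they close: fully open they stand 13 mm farther back than shut.
Start: joints at [-1.238, 0.353, 1.633, -0, 1.155, -0.002], TCP at [0.205, -0.59, 0.248] pointing down, gripper open.
Joint ranges: [-2.63, 2.63], [-0.92, 2.1], [0.06, 2.66], [-1.3, 4.44], [0, 2.69], [-3.02, 3.02]. Speed limits (rad/s): [2.22, 2.22, 2.79, 3.14, 3.14, 3.14].

## Interface

Orientations are given as a unit quaternion [x, y, z, w].
In Python, from workcell import bot, hand, kinematics, get_obs, vision, hand_in gives the robot as it stands. The module is installed in compiled form; this text tells all that it offers. Calls block until the motion is done:
- bot.reach(position, orientation): joint-space move of the TCP to a pose.
- bot.servo_line(position, ori=None, velocity=0.15): straight line of the TCP; ori=None keeps the orientation; velocity is the mean speed in m/s.
- bot.goto_joints(angles): joint-space move.
- hand.move_gripper(opening, strength=None): finger opening in m; strength is the grip in N (None keeps the last); returns when the fingers have stopped.
- bot.dwell(seconds).
- kinematics.solve_ik(position, orientation): joint angles nearest the present ones, or None.
- get_obs(): the state.
- vision.read_camera(name): name is "scene" or "top" or "wrist"; returns a dict with "frame" (400x640x3 uint8, red, green, blue), "intrinsics" (3x3 intrinsics, pixels), "view" (4x4, takes a point from world to camera coordinates). Camera axes: x right, y down, z forward; pixel columns grow to the right and rows downward; lengths in m; the calibration is good to about 2 mm. The wrist camera is an equidistant fisheye: a pixel r from the principal point sees the ray r / f radians off the axis. A picture is of the moment at which its call begins. There is no depth.
A pose or a line that the arm cannot do raises bot.IKError and nothing moves.
- hand_in(): hands the job in; it is judged then, once.
The state is a dict: "time_s": time; "joint_pos": joint angles; "joint_vel": joint speeds; "joint_efforts": joint torques, N m; "position": TCP position; "orientation": TCP orientation; "wrist_force": force on the tool from outside, world axes, zero at the start; "ft_torque": the same for the moment, N m; "gripper_width": finger opening in m; "grip_force": force on a finger pad.
Only numpy, scipy, OpenCV 4.12 (cv2) and the standard library are available. Lean on these libraries where they do the work, as an engineer would, in place of code of your own. Each camera call takes 0.05 s, during which the arm holds its last target. There are 200 camera calls.

## Task

Move the four containers from the full rack to the empty one in reverse order: the one that stands leftmost in the full rack goes into the rightmost compartment of the empty rack, the second from the left into the second from the right, and so on. Each must end standing upright on the floor of its compartment, about in the middle of it, and none may be tipped over on the way.

Things in the scene. Friction and masses are not known exactly. Their poses are not given: they have to be found in the camera images.
- source_rack: Full rack: flat grey tray 74 (x) x 316 (y) mm; four 66 x 74 mm compartments, middles at y = +117, +39, -39, -117 mm, x = 0; floor 4 mm, lips and dividers 10 mm above the bench. Fixed; y points to the robot's left within 0.2 rad. Origin: middle of the underside. A rubber pad and a container in each compartment. It is the left or the right one.
- target_rack: Empty rack, no pads: flat grey tray 74 (x) x 316 (y) mm; four 66 x 74 mm compartments, middles at y = +117, +39, -39, -117 mm, x = 0; floor 4 mm, lips and dividers 10 mm above the bench. Fixed; y points to the robot's left within 0.2 rad. Origin: middle of the underside. 
- jar: White screw-cap jar, upright, round, 60 mm high, the widest round one: body 44 mm in diameter, straight from 5 to 27 mm up, then a shoulder to a 35 mm neck at 43 mm and a lid 40 mm in diameter from 44 to 60 mm; 0.08 to 0.17 kg. Origin: centre of its underside, z up.
- slim_bottle: Slim amber round bottle with a black cap, upright, 96 mm high: the tallest. Straight body 32 mm in diameter from the foot to about 55 mm up, narrow neck and cap above. 0.06 to 0.11 kg. Origin: centre of its underside, z up.
- flat_bottle: Flat-sided white plastic bottle, upright: body 35 mm (its x) by 58 mm (its y) and 62 mm high, screw cap 24 mm wide above to 78 mm, set 8 mm towards its -y. Stands with its y about along the rack's y (within 0.15 rad). Grip across its x, 35 mm. About 0.06 kg. Origin: centre of its underside, z up.
- vial: Small brown round vial with a flip cap, upright, 22 mm in diameter and 45 mm high: the smallest; body to grip from the foot to 35 mm up. About 0.03 kg. Origin: centre of its underside, z up.
- seat_jar: Black rubber pad 60 (x) x 70 (y) x 3 mm, fixed in the source rack's compartment where the white screw-cap sample jar stands at the start (so it marks that compartment for the whole run). Its top is 7 mm above the bench. Origin: centre of its underside, axes as the rack's.
- seat_slim_bottle: Black rubber pad 60 (x) x 70 (y) x 3 mm, fixed in the source rack's compartment where the slim amber bottle stands at the start (so it marks that compartment for the whole run). Its top is 7 mm above the bench. Origin: centre of its underside, axes as the rack's.
- seat_flat_bottle: Black rubber pad 60 (x) x 70 (y) x 3 mm, fixed in the source rack's compartment where the flat-sided white bottle stands at the start (so it marks that compartment for the whole run). Its top is 7 mm above the bench. Origin: centre of its underside, axes as the rack's.
- seat_vial: Black rubber pad 60 (x) x 70 (y) x 3 mm, fixed in the source rack's compartment where the small vial stands at the start (so it marks that compartment for the whole run). Its top is 7 mm above the bench. Origin: centre of its underside, axes as the rack's.
There are look-alikes about, which are no part of the job. What is shaped like the jar but purple or red is not meant.

How it is judged:
By the outcome, as a careful person would: the job done as asked, in the order asked, and still so for the second after the job is handed in, with the robot touching nothing.
It also fails if it takes over 118 s, if anything falls off the work surface, if the arm or the gripper's body presses on something with over 40 N, if the wrist force passes 120 N, or if a joint passes its speed limit or range.

## Working session

There is one attempt and no reset: what is moved stays moved. The work goes in short steps, each a Python script; the robot and the scene stay as the last script left them, time stands still between calls to the robot, and variables do not carry over. Pictures are saved under pics/ and viewed, at most 14 in all, crops included, and the job is handed in when it is done.

```bash
mkdir -p pics
python3 - <<'E'
from workcell import *
import cv2, numpy as np
np.set_printoptions(precision=4,suppress=True)
for n in ["top","scene"]:
    c=vision.read_camera(n); np.savez(f"pics/{n}.npz",**c)
    cv2.imwrite(f"pics/{n}0.png",c["frame"][:,:,::-1]); print(n,c["intrinsics"],c["view"])
o=get_obs(); print(o["time_s"],o["position"],o["orientation"],o["gripper_width"],bot.tcp_to_tips)
E
```

```text
top [[396.5241   0.     318.5567]
 [  0.     396.5241 203.3109]
 [  0.       0.       1.    ]] [[ 0.0115 -0.9999  0.008   0.0748]
 [-0.9936 -0.0123 -0.1119  0.4426]
 [ 0.112  -0.0067 -0.9937  1.1283]
 [ 0.      0.      0.      1.    ]]
scene [[415.472    0.     313.4742]
 [  0.     415.472  199.2584]
 [  0.       0.       1.    ]] [[-0.7234 -0.6902  0.0181  0.3666]
 [-0.3111  0.3025 -0.9009  0.1578]
 [ 0.6163 -0.6574 -0.4336  0.7684]
 [ 0.      0.      0.      1.    ]]
0.1 [ 0.2052 -0.5899  0.2476] [ 0.986   0.1666 -0.0001 -0.0006] 0.08516283876484285 0.017
```

View pics/top0.png

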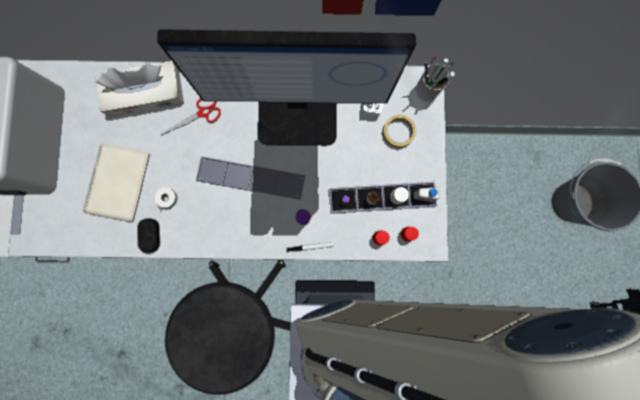

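View pics/scene0.png

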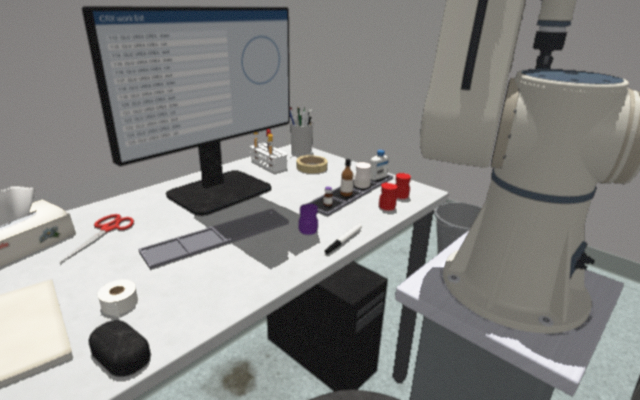

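The full rack is on the right, at about (384,198) in the top view, and holds vial, slim bottle, jar and flat bottle from left to right. The empty rack is at about (251,178). The purple decoy (303,216) and the monitor are near the empty rack. I'll zoom in for the corners.

```bash
cat > h.py <<'E'
import numpy as np, cv2
def ray(c,u,v,z,fish=False):
    K=np.asarray(c["intrinsics"]);V=np.asarray(c["view"]);a=np.array([(u-K[0,2])/K[0,0],(v-K[1,2])/K[1,1]])
    if fish:
        r=np.hypot(*a)+1e-12; d=np.r_[a/r*np.sin(r),np.cos(r)]
    else: d=np.r_[a,1]
    R=V[:3,:3];o=-R.T@V[:3,3];w=R.T@d
    return o+w*(z-o[2])/w[2]
E
python3 - <<'E'
from h import *
c=dict(np.load("pics/top.npz")); f=c["frame"][:,:,::-1]
x0,y0=190,145
cv2.imwrite("pics/topcrop.png",cv2.resize(f[y0:y0+107,x0:x0+133],None,fx=6,fy=5.6,interpolation=cv2.INTER_CUBIC) if 0 else np.vstack([cv2.resize(f[145:195,190:315],(800,320//1),interpolation=cv2.INTER_CUBIC)[:290], cv2.resize(f[175:220,322:447],(800,288),interpolation=cv2.INTER_CUBIC)]))
for n,u,v,z in [("red1",381,238,.06),("red2",410,234,.06),("purple",303,216,.06),("monbaseL",260,145,0),("monbaseR",336,145,0),("montop",160,32,.4),("monbot",200,102,.1),("srcmid",384,198,.01),("tgtmid",251,178,.01),("tape",400,130,0.01)]:
    print(n,ray(c,u,v,z).round(3))
E
```

```text
red1 [ 0.342 -0.095  0.06 ]
red2 [ 0.354 -0.177  0.06 ]
purple [0.401 0.124 0.06 ]
monbaseL [0.619 0.259 0.   ]
monbaseR [0.622 0.029 0.   ]
montop [0.748 0.411 0.4  ]
monbot [0.713 0.414 0.1  ]
srcmid [ 0.462 -0.113  0.01 ]
tgtmid [0.516 0.281 0.01 ]
tape [ 0.669 -0.163  0.01 ]
```

View pics/topcrop.png

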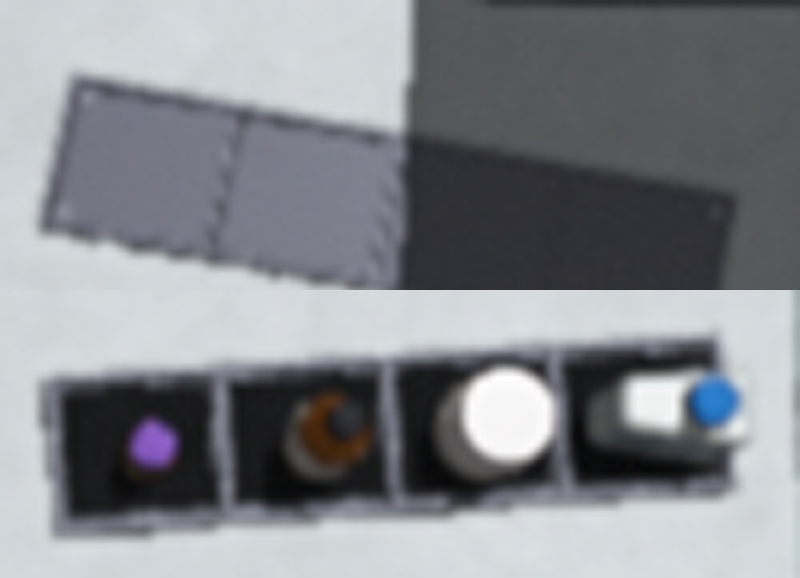

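The crop gives the rack corners. Empty rack: TL (201.7,157), BL (196.6,180.9), TR (304.8,175.5). Full rack: (329.3,189.1), (331.1,213), (434,182.8), (436.1,206.3). The container tops are clear as well. I'll fit the poses, then move over the source rack for a wrist view.

```bash
cat >> h.py <<'E'
from scipy.optimize import least_squares
from scipy.spatial.transform import Rotation as Rot
def fit(P,L):
    P=np.array(P)[:,:2];L=np.array(L)
    f=lambda q:(np.array([q[0],q[1]])+L@np.array([[np.cos(q[2]),np.sin(q[2])],[-np.sin(q[2]),np.cos(q[2])]])-P).ravel()
    s=least_squares(f,[*P.mean(0),0]); return s.x,np.sqrt((s.fun**2).mean())
def quat(a):  # tool down, tool x axis at yaw a
    return Rot.from_matrix(np.array([[np.cos(a),np.sin(a),0],[np.sin(a),-np.cos(a),0],[0,0,-1]])).as_quat()
def w(r,x,y):  # rack point -> world xy
    c,s=np.cos(r[2]),np.sin(r[2]); return np.array([r[0]+c*x-s*y,r[1]+s*x+c*y])
def inv(r,p):
    c,s=np.cos(r[2]),np.sin(r[2]); d=np.array(p[:2])-r[:2]; return np.array([c*d[0]+s*d[1],-s*d[0]+c*d[1]])
E
python3 - <<'E'
from h import *
from workcell import *
c=dict(np.load("pics/top.npz"))
C=dict(TL=(.037,.158),BL=(-.037,.158),TR=(.037,-.158),BR=(-.037,-.158))
out={}
for n,d in dict(src=dict(TL=(329.3,189.1),BL=(331.1,213),TR=(434,182.8),BR=(436.1,206.3)),tgt=dict(TL=(201.7,157),BL=(196.6,180.9),TR=(304.8,175.5))).items():
    r,e=fit([ray(c,*p,.008) for p in d.values()],[C[k] for k in d]); print(n,r.round(4),e.round(4)); out[n]=r
for n,u,v,z in [("vial",345.9,198.9,.052),("slim",375.9,194.5,.103),("jar",400.9,194.5,.067),("flatcap",433.4,192.2,.085)]:
    p=ray(c,u,v,z); print(n,p.round(4),inv(out["src"],p).round(4))
np.savez("racks.npz",**out)
for a in (1.57,-1.57):
  for r in out.values():
    for y in (.117,-.117):
      print(a,kinematics.solve_ik([*w(r,0,y),.04],quat(r[2]+a)))
r=out["src"]
bot.reach([*w(r,-.0,0),.32],quat(r[2]+(-1.57)))
c=vision.read_camera("wrist"); np.savez("pics/wr1.npz",**c); cv2.imwrite("pics/wr1.png",c["frame"][:,:,::-1])
print(get_obs()["time_s"],get_obs()["wrist_force"])
E
```

```text
src [ 0.4624 -0.1097  0.0747] 0.002
tgt [ 0.5159  0.2813 -0.1667] 0.0013
vial [0.4522 0.0026 0.052 ] [-0.0019  0.1128]
slim [ 0.4589 -0.075   0.103 ] [-0.001   0.0348]
jar [ 0.4647 -0.1509  0.067 ] [-0.0008 -0.0412]
flatcap [ 0.4698 -0.2372  0.085 ] [-0.0022 -0.1277]
1.57 [ 1.21294236e-02  4.23231289e-01  2.14175972e+00 -4.44089210e-16
  5.76601646e-01 -6.18051771e-02]
1.57 [-4.50692316e-01  4.94065355e-01  1.99576651e+00 -4.44089210e-16
  6.51760790e-01 -5.24626917e-01]
1.57 [ 6.35467888e-01  6.51826973e-01  1.66955529e+00 -4.44089210e-16
  8.20210388e-01  8.02928821e-01]
1.57 [ 3.19603227e-01  4.94800138e-01  1.99425031e+00 -4.44089210e-16
  6.52542203e-01  4.87064160e-01]
-1.57 None
-1.57 [-4.50692316e-01  4.94065355e-01  1.99576651e+00 -4.44089210e-16
  6.51760790e-01  2.61537308e+00]
-1.57 [ 6.35467888e-01  6.51826973e-01  1.66955529e+00 -4.44089210e-16
  8.20210388e-01 -2.34025649e+00]
-1.57 [ 3.19603227e-01  4.94800138e-01  1.99425031e+00 -4.44089210e-16
  6.52542203e-01 -2.65612115e+00]
2.55 [ 0.01374587 -0.25788326  0.25475389]
```

View pics/wr1.png

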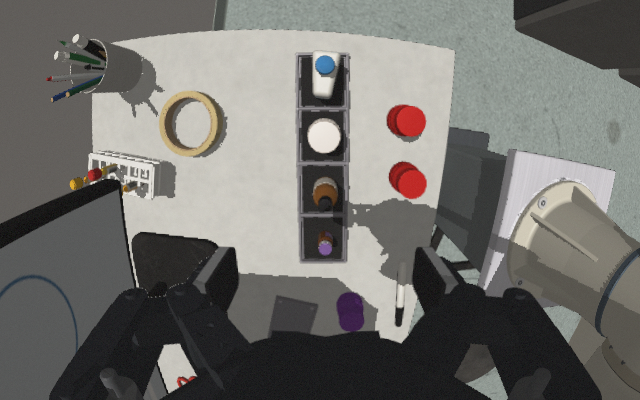

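The wrist view shows the whole source rack in columns 297–348 and rows 53–262, with the four containers near the middles of their compartments. I'll refine this once with an enlarged crop.

Run:
```python
import cv2
f=cv2.imread("pics/wr1.png")[45:270,285:360]
f=cv2.rotate(cv2.resize(f,None,fx=3.5,fy=3.5,interpolation=cv2.INTER_CUBIC),cv2.ROTATE_90_CLOCKWISE); print(f.shape); cv2.imwrite("pics/wr1c.png",f)
```

```text
(262, 788, 3)
```

View pics/wr1c.png

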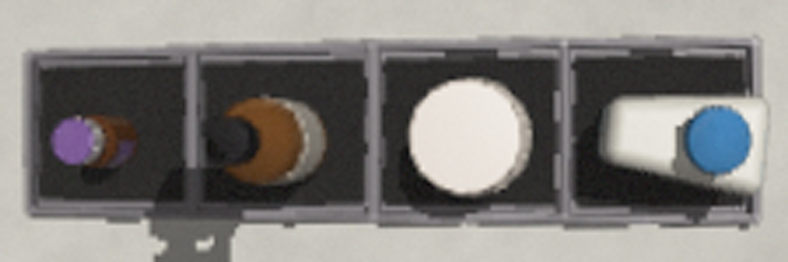

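Run:
```python
from h import *
c=dict(np.load("pics/wr1.npz")); R=dict(np.load("racks.npz"))
g=lambda x,y,z: ray(c,285+y/3.5,45+(787-x)/3.5,z,True)
L=[(.037,.158),(-.037,.158),(.037,-.158),(-.037,-.158)]
r,e=fit([g(25,52,.008),g(27,215,.008),g(758,38,.008),g(760,225,.008)],L); print(r.round(4),e)
for n,x,y,z in [("vial",75,141,.052),("slim",224,138,.103),("jar",465,138,.067),("flatcap",718,140,.085)]:
    p=g(x,y,z); print(n,p.round(4),inv(r,p).round(4))
R["src"]=(r+R["src"])/2; print(R["src"]); np.savez("racks.npz",**R)
```

```text
[ 0.4652 -0.107   0.0778] 0.0003900241638219696
vial [0.453  0.0051 0.052 ] [-0.0034  0.1127]
slim [ 0.46  -0.073  0.103] [-0.0025  0.0343]
jar [ 0.4659 -0.1495  0.067 ] [-0.0026 -0.0424]
flatcap [ 0.4717 -0.2357  0.085 ] [-0.0035 -0.1287]
[ 0.46381273 -0.10835377  0.07625564]
```

Both measurements agree to about 3 mm, so I'll pick the vial first and look at the target rack on the way.

```bash
cat >> h.py <<'E'
from workcell import *
T=lambda:round(get_obs()["time_s"],2)
def down(xy,z,dz=.012,n=3,lim=4):
    bot.servo_line([*xy,z+dz],velocity=.2)
    f0=get_obs()["wrist_force"][2]
    for k in range(n):
        bot.servo_line([*xy,z+dz*(n-1-k)/n],velocity=.05)
        f=get_obs()["wrist_force"][2]-f0
        if abs(f)>lim: print("contact",f,get_obs()["position"]); break
def pick(xy,yaw,z,op,force):
    bot.reach([*xy,.24],quat(yaw)); hand.move_gripper(op,force)
    down(xy,z); hand.move_gripper(0,force)
    o=get_obs(); print("grip",o["gripper_width"],o["grip_force"],o["wrist_force"],T())
    bot.servo_line([*xy,.24],velocity=.25)
    o=get_obs(); print("lift",o["gripper_width"],o["grip_force"],o["wrist_force"],T())
def place(xy,yaw,z,op):
    bot.reach([*xy,.24],quat(yaw)); down(xy,z-.0035,.009,3,3)
    o=get_obs(); print("down",o["position"],o["gripper_width"],T())
    hand.move_gripper(op); bot.servo_line([*xy,.24],velocity=.25); print("up",T())
def snap(cam,n):
    c=vision.read_camera(cam); np.savez(f"pics/{n}.npz",**c); cv2.imwrite(f"pics/{n}.png",c["frame"][:,:,::-1])
E
python3 - <<'E'
from h import *
R=dict(np.load("racks.npz")); s,t=R["src"],R["tgt"]; H=np.pi/2
pick([.4526,.0039],s[2]+H,.034,.05,30)
bot.reach([*w(t,0,-.15),.30],quat(t[2]+H)); snap("wrist","wr2"); print(T())
E
```

```text
grip 0.021144577891483357 29.303433001041412 [-0.60422651  0.07012883  2.51548773] 7.67
lift 0.0207535703133512 29.337176084518433 [-0.25265073 -0.58196907 -0.44617145] 8.65
9.34
```

View pics/wr2.png

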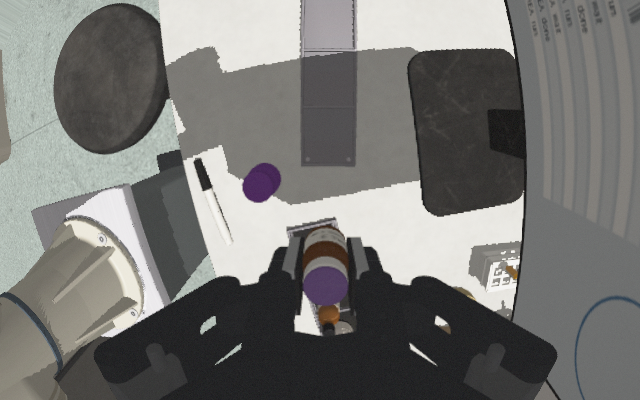

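The vial is held upright. The target rack's right end is at (302,165)–(355,165), with dividers at rows 107 and 49. I'll fit from these and place.

Run:
```python
from h import *
R=dict(np.load("racks.npz")); s,t=R["src"],R["tgt"]; H=np.pi/2
c=dict(np.load("pics/wr2.npz"))
px=[(302,165.5),(355.5,165.5),(302,107.5),(356,107.5),(301.5,49),(356,50)]
L=[(-.037,-.158),(.037,-.158),(-.037,-.078),(.037,-.078),(-.037,0),(.037,0)]
r,e=fit([ray(c,*p,.009,True) for p in px],L); print(r,e,t)
d=np.abs(r-t)
if d[:2].max()<.008 and d[2]<.03:
    t=R["tgt"]=.6*r+.4*t; np.savez("racks.npz",**R)
    place(w(t,0,-.117),t[2]+H,.034,.05)
    pick([.4595,-.074],s[2]+H,.053,.06,35); snap("wrist","wr3")
```

```text
[ 0.51963773  0.28554711 -0.1644966 ] 0.0008192974068588216 [ 0.51585987  0.28125859 -0.16666461]
down [0.49941567 0.16860838 0.03063008] 0.020655076152264147 11.62
up 13.01
grip 0.03102025157342197 34.47669996879995 [ 0.42296005 -0.1180915   1.98719589] 16.38
lift 0.030922904093690893 34.715439272113144 [-0.54704324 -0.1337691  -0.96447849] 17.28
```

Run:
```python
from h import *
R=dict(np.load("racks.npz")); s,t=R["src"],R["tgt"]; H=np.pi/2
bot.reach([*w(t,0,-.09),.26],quat(t[2]-H+2*H)); snap("top","top2"); snap("wrist","wr4")
a=cv2.imread("pics/top2.png")[140:230,190:330]; b=cv2.imread("pics/wr4.png")
cv2.imwrite("pics/m1.png",np.hstack([cv2.resize(a,(466,300),interpolation=cv2.INTER_CUBIC),cv2.resize(b,(330,206))[:].copy() if 0 else cv2.copyMakeBorder(cv2.resize(b,(330,206)),0,94,0,0,0)]))
```

```text
(no output)
```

View pics/m1.png

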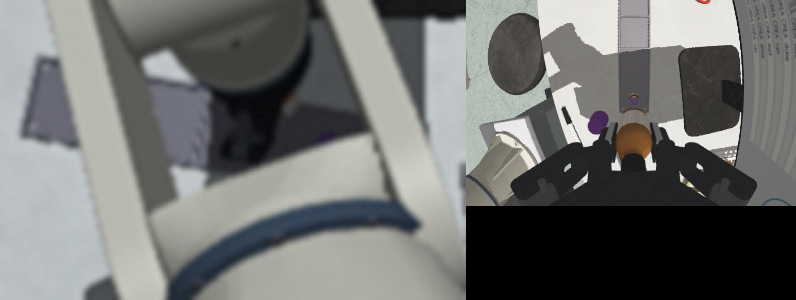

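The vial is standing in the rightmost compartment (purple dot at (634,99) of the montage), and the slim bottle is held upright. I'll place it and carry on with the jar.

Run:
```python
from h import *
R=dict(np.load("racks.npz")); s,t=R["src"],R["tgt"]; H=np.pi/2
place(w(t,0,-.039),t[2]+H,.053,.06)
pick([.4653,-.1502],s[2]+H,.034,.07,45)
bot.reach([*w(t,0,-.07),.30],quat(t[2]+H)); snap("wrist","wr5"); print(T())
```

```text
contact 7.201712749119577 [0.51231936 0.24559628 0.0500528 ]
down [0.51231936 0.24559628 0.0500528 ] 0.030499507906968065 20.63
up 21.93
grip 0.04233329951551817 45.23161366581917 [-1.05678765  0.79616615  5.34689486] 25.92
lift 0.042387950430249455 45.72253569960594 [ 0.44570818 -0.17513905 -1.17093468] 26.89
28.33
```

View pics/wr5.png

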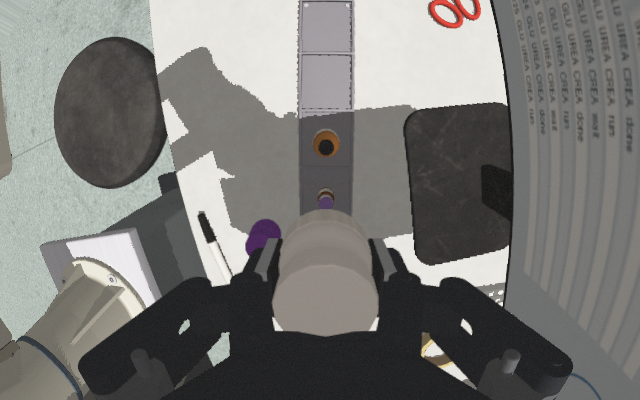

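The slim bottle (326,143) and the vial (326,200) both stand mid-compartment, and the jar is held upright. I'll place it and then move the flat bottle.

Run:
```python
from h import *
R=dict(np.load("racks.npz")); s,t=R["src"],R["tgt"]; H=np.pi/2
place(w(t,0,.039),t[2]+H,.034,.07)
pick([.4702,-.2285],s[2]+H,.040,.065,35)
snap("scene","sc2"); print(T())
```

```text
contact 10.439555464845682 [0.52493688 0.32258153 0.03138674]
down [0.52493688 0.32258153 0.03138674] 0.042116402450405314 30.8
up 32.17
grip 0.030706095282796036 33.74182417988777 [-0.00040444 -0.12066033  0.26832295] 36.63
lift 0.030732840933781532 33.586380779743195 [-0.49788553 -0.52039505 -0.68731517] 37.58
37.63
```

View pics/sc2.png

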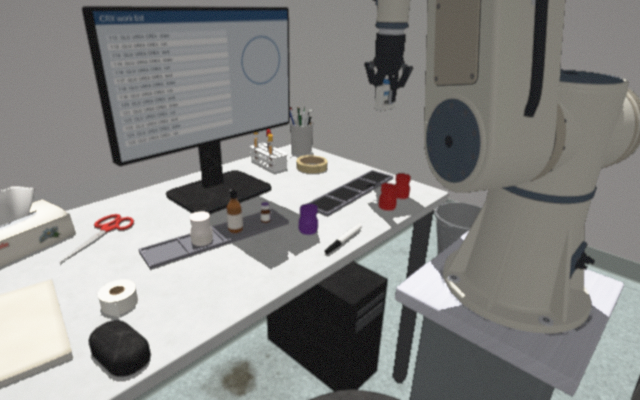

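Three containers stand in the target rack and the flat bottle is lifted. The jaw width of 30.7 mm is below the nominal 35 mm, so I'll check how the bottle sits in the jaws before placing it.

Run:
```python
from h import *
R=dict(np.load("racks.npz")); t=R["tgt"]; H=np.pi/2
bot.reach([*w(t,0,.06),.26],quat(t[2]+H)); snap("wrist","wr6"); print(T(),get_obs()["gripper_width"])
```

```text
39.75 0.030540459007821277
```

View pics/wr6.png

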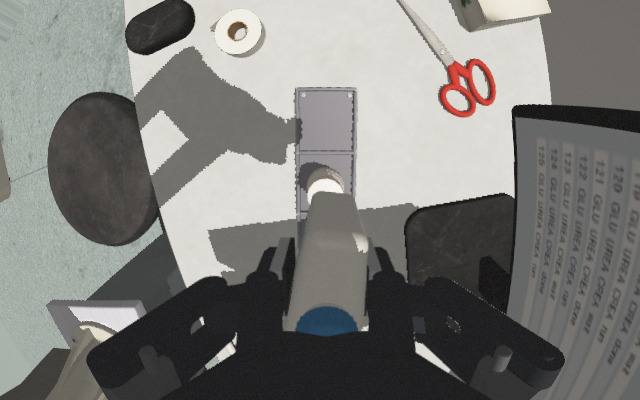

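The bottle is held upright, with its cap at (327,318) and a slight yaw that fits easily in the compartment. The leftmost compartment at (326,120) is free, so I'll place it.

Run:
```python
from h import *
R=dict(np.load("racks.npz")); t=R["tgt"]; H=np.pi/2
place(w(t,0,.117),t[2]+H,.040,.065)
bot.reach([.35,-.3,.35],quat(H)); bot.dwell(.5)
snap("top","top3"); snap("scene","sc3")
a=cv2.imread("pics/top3.png")[145:225,190:320]; b=cv2.imread("pics/sc3.png")[170:280,125:305]
cv2.imwrite("pics/m2.png",np.vstack([cv2.resize(a,(470,290),interpolation=cv2.INTER_CUBIC),cv2.resize(b,(470,287),interpolation=cv2.INTER_CUBIC)])); print(T())
```

```text
contact 4.421116089845702 [0.53806091 0.39966364 0.03700635]
down [0.53806091 0.39966364 0.03700635] 0.03074379625491207 41.98
up 43.37
46.56
```

View pics/m2.png

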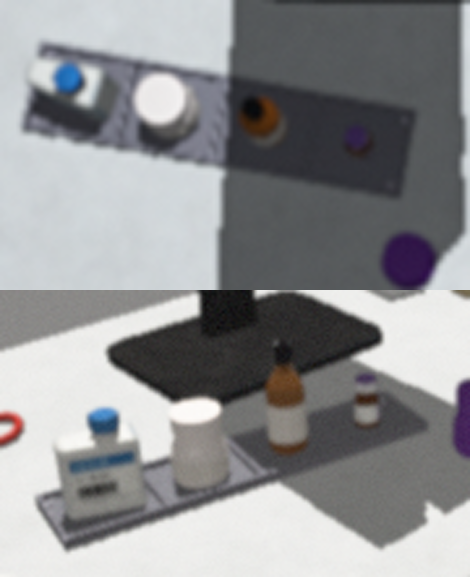

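All four are upright and in order. I'll check how well they are centred numerically.

Run:
```python
from h import *
t=dict(np.load("racks.npz"))["tgt"]; c=dict(np.load("pics/top3.npz"))
for n,x,y,z in [("flatcap",68,78,.082),("jar",162,100,.064),("slim",252,107,.1),("vial",357,138,.049)]:
    print(n,inv(t,ray(c,190+x/3.615,145+y/3.625,z)).round(4))
C=np.array
cv2.imwrite("pics/z.png",cv2.resize(c["frame"][148:188,190:245,::-1],None,fx=10,fy=10,interpolation=cv2.INTER_CUBIC))
```

```text
flatcap [-0.0008  0.1046]
jar [-0.0021  0.0343]
slim [-0.0008 -0.0421]
vial [-0.0023 -0.1197]
```

View pics/z.png

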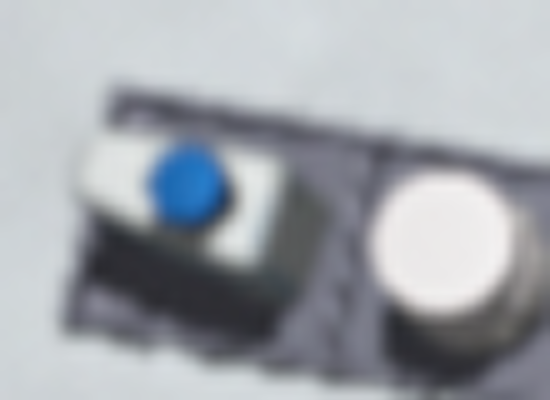

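All four are within about 5 mm of their compartment middles, and the flat bottle lies in line with the rack. I'm handing in.

```bash
python3 -c "
from workcell import *
print(hand_in())"
```

```text
the job is handed in; nothing more can be done
None
```

The job is handed in: all four containers stand upright in the empty rack in reverse order, each within about 5 mm of the middle of its compartment, after about 47 s of robot time.

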